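# Rake firebrick chunks into an even bed in a firing tray

## Robot

A 6-joint arm with a two-finger parallel gripper is mounted at the origin on the work surface. World frame = base frame: x ahead of the robot, y to its left, z up, the work surface at z = 0. Lengths are in m, angles in rad, forces in N, time in s.
With the tool pointing down it reaches from about 0.275 to 0.825 m from the base axis. Payload 4.9 kg.
Tool frame: the origin (TCP) lies between the finger pads; the fingertips stand 22 mm ahead of it and the grasp point (between the pads) lies 3 mm ahead of it (finger_overhang is the distance from the TCP to the fingertips, in m); z points along the fingers, y is the line along which they close (so a half turn about z gives the same grasp; the last joint's range is limited). The gripper opens to 85 mm and grips with 20 to 120 N. Pads are 22 mm wide; open, the fingers measure 114 mm over their backs; the gripper's body (76 mm by 85 mm) begins 54 mm behind the grasp point. The pads swing forward as they close: fully open they stand 13 mm farther back than shut.
Start: joints at [1.076, 0.326, -0.193, 1.052, 0, 1.437], TCP at [0.194, 0.515, 0.229] pointing down, gripper open.
Joint ranges: [-2.65, 2.65], [-0.97, 1.79], [-1.3, 1.35], [-1.93, 2.1], [-1.47, 1.37], [-3.14, 3.14]. Speed limits (rad/s): [2.57, 2.57, 3.14, 3.14, 3.14, 3.14].

## Interface

Orientations are given as a rotation vector (axis times angle).
In Python, from cell import state, get_image, calibration, close_job, finger_overhang gives the robot as it stands.
- The arm moves only by the tool send_rows, never from a script. Its argument "motion" is a list of rows, each a list of 6 numbers: the shift along the tool's x, y, z in m, then the turn, a rotation vector about the tool's x, y, z in rad. A call has 1 to 12 rows; each row shifts and turns the commanded pose from where the row before left it, along the tool's axes as they then stand; what a row does not reach is not made up. A row lasts 1/12 s, in which the tool goes at most 41.7 mm and 7.16 degrees, less where a joint would pass 70% of its speed; a pose out of reach is approached as far as the arm can. A call with a gripper value outside its range is refused whole. "grip" is the finger opening in m, from 0 to 0.0854, set as the call begins (left out, the last holds). The fingers move at their own pace and stop on an object; "grip_force" is the grip in N (left out, the last holds). Time passes only in rows, so rows that do not move let the fingers close. It gives the time, the measured TCP pose, the force, the opening and the grip force at its end, in the units of the state.
- state(): the state, without advancing time (a new reading comes with each control period).
- get_image(name): name is "scene" or "top"; returns the picture (480x640x3 uint8, blue, green, red); there is no depth.
- calibration(name): a dict with "fovy" (degrees; the focal length in pixels is half the picture's height over the tangent of half this angle, whatever the lens; pixels are square), "cx", "cy" (the principal point, pixels), "k1" (the pictures are not rectified: a ray, as slopes to the right and down, at radius r is drawn at 1 + k1 r^2 times it, then the intrinsics apply), "eye" and "attitude" of the camera in the world. Camera axes: x right, y up, looking along -z (the intrinsics and any distortion apply to the point x, -y, -z); pixel columns grow to the right and rows downward; lengths in m; the calibration is good to about 2 mm. A picture is of the moment at which its call begins. calibration takes no time and is no camera call.
- close_job(): hands the job in; it is judged then, once.
The state is a dict: "time_s": time; "qpos": joint angles; "joint_velocities": joint speeds; "tau": joint torques, N m; "tool_pos": TCP position; "eef_rot": TCP orientation; "force": force on the tool from outside, world axes, zero at the start; "ft_torque": the same for the moment, N m; "gripper_width": finger opening in m; "finger_force": force on a finger pad.
Only numpy, scipy, OpenCV 4.12 (cv2) and the standard library are available. Lean on these libraries where they do the work, as an engineer would, in place of code of your own. Each camera call takes 0.05 s, during which the arm holds its last target. There are 200 camera calls.

## Task

Take the small rake off its rest and rake the six heaped firebrick chunks along the firing tray into an even single layer: two chunks in each marked third of the bed, all lying flat on the bed board (any face down), none on another. For the raking set the teeth down on the bed board and draw them along it from the heap's third on past the middle of the tray, keeping them lightly on the board (never pressing or ramming the tray with more than about 15 N) and never pushing chunks with the gripper. Then put the rake back on its rest as you found it, and leave the tumbler, the bowl and the clay dog alone.

Things in the scene. Friction and masses are not known exactly. Their poses are not given: they have to be found in the camera images.
- tray: fixed dark steel firing tray, open on top: outside 136 (x) x 236 (y) x 50 (z) mm, walls 8 mm, inside 120 x 220 mm. Origin: centre of its underside; y runs along its length. Yellow marks across the rims of its long walls at y = -36.7 and +36.7 mm divide it into thirds; the heap lies in the third at its -y end. The chunks lie on a pale bed board inside.
- bed_pivot (a point): point on top of the pale bed board (117 x 217 mm, fills the tray), in the middle of its width, at y = -75 mm of the tray, 24 mm above the table. The board is propped by hand, seldom level: it slopes along the tray's y by an unmeasured angle of up to 0.055 rad either way about this line, so at the +y end its top lies 14 to 34 mm up. Held stiffly, does not give way.
- rake: loose steel rake, 200 g. Origin on its centre line at the tooth tips; z up. Three round teeth 7 mm thick, 42 mm long, in a row along y (33 mm wide); above them a bar 24 (x) x 70 (y) mm, z = 42 to 54; then an upright wooden grip 18 (x) x 40 (y) mm, z = 54 to 116, pinched across its 18 mm. It rakes along its x, either way. Starts on its rest, axes along the rest's.
- rest: fixed dark wooden rake rest: foot 60 (x) x 86 (y) x 6 mm, two posts 50 (x) x 18 (y) mm centred at y = -32 and +32 mm, tops 52 mm above the table. The rake's bar lies across the post tops, teeth hanging in the 46 mm gap, tips 10 mm above the table. Origin: centre of the foot's underside.
- tumbler: loose green plastic tumbler, 72 mm across the rim, 95 mm tall, origin at the centre of its underside; to be left alone
- bowl: loose white bisque bowl, 110 mm across, 50 mm tall, origin at the centre of its underside; to be left alone
- dog: loose black and white glazed clay dog, about 40 x 150 x 90 mm, origin under its middle; to be left alone
- chunk1: loose terracotta-red firebrick chunk, 30 (x) x 30 (y) x 22 (z) mm, 30 g, origin at its centre. The six are heaped: three abreast about 68 mm before the tray's middle (-y), 38 mm apart across the tray; chunk 4 on chunk 1, chunk 5 on chunk 2, chunk 6 ahead (+y) of chunk 3; which lane each is in varies. At least 15 mm is free behind the heap
- chunk2: loose terracotta-red firebrick chunk, 30 (x) x 30 (y) x 22 (z) mm, 30 g, origin at its centre
- chunk3: loose terracotta-red firebrick chunk, 30 (x) x 30 (y) x 22 (z) mm, 30 g, origin at its centre
- chunk4: loose terracotta-red firebrick chunk, 30 (x) x 30 (y) x 22 (z) mm, 30 g, origin at its centre
- chunk5: loose terracotta-red firebrick chunk, 30 (x) x 30 (y) x 22 (z) mm, 30 g, origin at its centre
- chunk6: loose terracotta-red firebrick chunk, 30 (x) x 30 (y) x 22 (z) mm, 30 g, origin at its centre

How it is judged:
On the way, in this order (a step that is already met when the one before it is completed fails the run):
1. the rake is lifted off its rest (z of rake in the frame of rest above 0.05 m and contact force between the fingers and rake above 1 N), for 0.1 s.
2. its teeth rest on the bed board in the heap's third (contact force between rake and tray above 0.3 N and y of rake in the frame of tray between -0.11 and -0.0367 m and x of rake in the frame of tray between -0.055 and 0.055 m and z of rake in the frame of tray below 0.036 m), for 0.1 s.
3. then on the bed board past the first marks, in the middle third (contact force between rake and tray above 0.3 N and y of rake in the frame of tray between -0.0367 and -0.012 m and x of rake in the frame of tray between -0.055 and 0.055 m and z of rake in the frame of tray below 0.036 m), for 0.1 s.
4. then on the bed board at the middle of the tray's length (contact force between rake and tray above 0.3 N and y of rake in the frame of tray between -0.012 and 0.013 m and x of rake in the frame of tray between -0.055 and 0.055 m and z of rake in the frame of tray below 0.036 m), for 0.1 s.
At the end, for the whole second after the job is handed in: Two chunk centres in each third of the bed (split at y = -36.7, +36.7 mm); all in the tray, flat on a face within 0.25 rad, at rest, centres over 20 mm apart from above. Rake let go on its rest: within 20 mm (x), 12 mm (y) of its centre, tips 7 to 14 mm over the table, upright within 0.1 rad (((y of chunk1 in the frame of tray between -0.11 and -0.0367 m and y of chunk2 in the frame of tray between -0.11 and -0.0367 m) or (y of chunk1 in the frame of tray between -0.11 and -0.0367 m and y of chunk3 in the frame of tray between -0.11 and -0.0367 m) or (y of chunk1 in the frame of tray between -0.11 and -0.0367 m and y of chunk4 in the frame of tray between -0.11 and -0.0367 m) or (y of chunk1 in the frame of tray between -0.11 and -0.0367 m and y of chunk5 in the frame of tray between -0.11 and -0.0367 m) or (y of chunk1 in the frame of tray between -0.11 and -0.0367 m and y of chunk6 in the frame of tray between -0.11 and -0.0367 m) or (y of chunk2 in the frame of tray between -0.11 and -0.0367 m and y of chunk3 in the frame of tray between -0.11 and -0.0367 m) or (y of chunk2 in the frame of tray between -0.11 and -0.0367 m and y of chunk4 in the frame of tray between -0.11 and -0.0367 m) or (y of chunk2 in the frame of tray between -0.11 and -0.0367 m and y of chunk5 in the frame of tray between -0.11 and -0.0367 m) or (y of chunk2 in the frame of tray between -0.11 and -0.0367 m and y of chunk6 in the frame of tray between -0.11 and -0.0367 m) or (y of chunk3 in the frame of tray between -0.11 and -0.0367 m and y of chunk4 in the frame of tray between -0.11 and -0.0367 m) or (y of chunk3 in the frame of tray between -0.11 and -0.0367 m and y of chunk5 in the frame of tray between -0.11 and -0.0367 m) or (y of chunk3 in the frame of tray between -0.11 and -0.0367 m and y of chunk6 in the frame of tray between -0.11 and -0.0367 m) or (y of chunk4 in the frame of tray between -0.11 and -0.0367 m and y of chunk5 in the frame of tray between -0.11 and -0.0367 m) or (y of chunk4 in the frame of tray between -0.11 and -0.0367 m and y of chunk6 in the frame of tray between -0.11 and -0.0367 m) or (y of chunk5 in the frame of tray between -0.11 and -0.0367 m and y of chunk6 in the frame of tray between -0.11 and -0.0367 m)) and ((y of chunk1 in the frame of tray between -0.0367 and 0.0367 m and y of chunk2 in the frame of tray between -0.0367 and 0.0367 m) or (y of chunk1 in the frame of tray between -0.0367 and 0.0367 m and y of chunk3 in the frame of tray between -0.0367 and 0.0367 m) or (y of chunk1 in the frame of tray between -0.0367 and 0.0367 m and y of chunk4 in the frame of tray between -0.0367 and 0.0367 m) or (y of chunk1 in the frame of tray between -0.0367 and 0.0367 m and y of chunk5 in the frame of tray between -0.0367 and 0.0367 m) or (y of chunk1 in the frame of tray between -0.0367 and 0.0367 m and y of chunk6 in the frame of tray between -0.0367 and 0.0367 m) or (y of chunk2 in the frame of tray between -0.0367 and 0.0367 m and y of chunk3 in the frame of tray between -0.0367 and 0.0367 m) or (y of chunk2 in the frame of tray between -0.0367 and 0.0367 m and y of chunk4 in the frame of tray between -0.0367 and 0.0367 m) or (y of chunk2 in the frame of tray between -0.0367 and 0.0367 m and y of chunk5 in the frame of tray between -0.0367 and 0.0367 m) or (y of chunk2 in the frame of tray between -0.0367 and 0.0367 m and y of chunk6 in the frame of tray between -0.0367 and 0.0367 m) or (y of chunk3 in the frame of tray between -0.0367 and 0.0367 m and y of chunk4 in the frame of tray between -0.0367 and 0.0367 m) or (y of chunk3 in the frame of tray between -0.0367 and 0.0367 m and y of chunk5 in the frame of tray between -0.0367 and 0.0367 m) or (y of chunk3 in the frame of tray between -0.0367 and 0.0367 m and y of chunk6 in the frame of tray between -0.0367 and 0.0367 m) or (y of chunk4 in the frame of tray between -0.0367 and 0.0367 m and y of chunk5 in the frame of tray between -0.0367 and 0.0367 m) or (y of chunk4 in the frame of tray between -0.0367 and 0.0367 m and y of chunk6 in the frame of tray between -0.0367 and 0.0367 m) or (y of chunk5 in the frame of tray between -0.0367 and 0.0367 m and y of chunk6 in the frame of tray between -0.0367 and 0.0367 m)) and ((y of chunk1 in the frame of tray between 0.0367 and 0.11 m and y of chunk2 in the frame of tray between 0.0367 and 0.11 m) or (y of chunk1 in the frame of tray between 0.0367 and 0.11 m and y of chunk3 in the frame of tray between 0.0367 and 0.11 m) or (y of chunk1 in the frame of tray between 0.0367 and 0.11 m and y of chunk4 in the frame of tray between 0.0367 and 0.11 m) or (y of chunk1 in the frame of tray between 0.0367 and 0.11 m and y of chunk5 in the frame of tray between 0.0367 and 0.11 m) or (y of chunk1 in the frame of tray between 0.0367 and 0.11 m and y of chunk6 in the frame of tray between 0.0367 and 0.11 m) or (y of chunk2 in the frame of tray between 0.0367 and 0.11 m and y of chunk3 in the frame of tray between 0.0367 and 0.11 m) or (y of chunk2 in the frame of tray between 0.0367 and 0.11 m and y of chunk4 in the frame of tray between 0.0367 and 0.11 m) or (y of chunk2 in the frame of tray between 0.0367 and 0.11 m and y of chunk5 in the frame of tray between 0.0367 and 0.11 m) or (y of chunk2 in the frame of tray between 0.0367 and 0.11 m and y of chunk6 in the frame of tray between 0.0367 and 0.11 m) or (y of chunk3 in the frame of tray between 0.0367 and 0.11 m and y of chunk4 in the frame of tray between 0.0367 and 0.11 m) or (y of chunk3 in the frame of tray between 0.0367 and 0.11 m and y of chunk5 in the frame of tray between 0.0367 and 0.11 m) or (y of chunk3 in the frame of tray between 0.0367 and 0.11 m and y of chunk6 in the frame of tray between 0.0367 and 0.11 m) or (y of chunk4 in the frame of tray between 0.0367 and 0.11 m and y of chunk5 in the frame of tray between 0.0367 and 0.11 m) or (y of chunk4 in the frame of tray between 0.0367 and 0.11 m and y of chunk6 in the frame of tray between 0.0367 and 0.11 m) or (y of chunk5 in the frame of tray between 0.0367 and 0.11 m and y of chunk6 in the frame of tray between 0.0367 and 0.11 m)) and (angle between chunk1's own x axis and vertical below 0.25 rad or angle between chunk1's own x axis and vertical above 2.89 rad or angle between chunk1's own y axis and vertical below 0.25 rad or angle between chunk1's own y axis and vertical above 2.89 rad or angle between chunk1's own z axis and vertical below 0.25 rad or angle between chunk1's own z axis and vertical above 2.89 rad) and (angle between chunk2's own x axis and vertical below 0.25 rad or angle between chunk2's own x axis and vertical above 2.89 rad or angle between chunk2's own y axis and vertical below 0.25 rad or angle between chunk2's own y axis and vertical above 2.89 rad or angle between chunk2's own z axis and vertical below 0.25 rad or angle between chunk2's own z axis and vertical above 2.89 rad) and (angle between chunk3's own x axis and vertical below 0.25 rad or angle between chunk3's own x axis and vertical above 2.89 rad or angle between chunk3's own y axis and vertical below 0.25 rad or angle between chunk3's own y axis and vertical above 2.89 rad or angle between chunk3's own z axis and vertical below 0.25 rad or angle between chunk3's own z axis and vertical above 2.89 rad) and (angle between chunk4's own x axis and vertical below 0.25 rad or angle between chunk4's own x axis and vertical above 2.89 rad or angle between chunk4's own y axis and vertical below 0.25 rad or angle between chunk4's own y axis and vertical above 2.89 rad or angle between chunk4's own z axis and vertical below 0.25 rad or angle between chunk4's own z axis and vertical above 2.89 rad) and (angle between chunk5's own x axis and vertical below 0.25 rad or angle between chunk5's own x axis and vertical above 2.89 rad or angle between chunk5's own y axis and vertical below 0.25 rad or angle between chunk5's own y axis and vertical above 2.89 rad or angle between chunk5's own z axis and vertical below 0.25 rad or angle between chunk5's own z axis and vertical above 2.89 rad) and (angle between chunk6's own x axis and vertical below 0.25 rad or angle between chunk6's own x axis and vertical above 2.89 rad or angle between chunk6's own y axis and vertical below 0.25 rad or angle between chunk6's own y axis and vertical above 2.89 rad or angle between chunk6's own z axis and vertical below 0.25 rad or angle between chunk6's own z axis and vertical above 2.89 rad) and x of chunk1 in the frame of tray between -0.06 and 0.06 m and z of each of chunk1, chunk2, chunk3, chunk4, chunk5, chunk6 in the frame of tray below 0.056 m and x of chunk2 in the frame of tray between -0.06 and 0.06 m and x of chunk3 in the frame of tray between -0.06 and 0.06 m and x of chunk4 in the frame of tray between -0.06 and 0.06 m and x of chunk5 in the frame of tray between -0.06 and 0.06 m and x of chunk6 in the frame of tray between -0.06 and 0.06 m and horizontal distance between chunk1 and chunk2 above 0.02 m and horizontal distance between each of chunk1, chunk2 and chunk3 above 0.02 m and horizontal distance between each of chunk1, chunk2, chunk3 and chunk4 above 0.02 m and horizontal distance between each of chunk1, chunk2, chunk3, chunk4 and chunk5 above 0.02 m and horizontal distance between each of chunk1, chunk2, chunk3, chunk4, chunk5 and chunk6 above 0.02 m and linear speed of each of chunk1, chunk2, chunk3, chunk4, chunk5, chunk6, rake below 0.02 m/s and x of rake in the frame of rest between -0.02 and 0.02 m and y of rake in the frame of rest between -0.012 and 0.012 m and z of rake in the frame of rest between 0.007 and 0.014 m and angle between rake's own z axis and vertical below 0.1 rad); the robot touches nothing.
It fails at once if the rake presses or rams the tray or its bed with more than 15 N (contact force between rake and tray above 15 N).
It fails at once if a chunk is touched with the gripper (contact force between the fingers and chunk1 above 0.3 N or contact force between the fingers and chunk2 above 0.3 N or contact force between the fingers and chunk3 above 0.3 N or contact force between the fingers and chunk4 above 0.3 N or contact force between the fingers and chunk5 above 0.3 N or contact force between the fingers and chunk6 above 0.3 N).
It fails at once if the tumbler is disturbed (moved more than 15 mm) (distance of tumbler from where it was at the start of the episode above 0.015 m).
It fails at once if the bowl is disturbed (moved more than 15 mm) (distance of bowl from where it was at the start of the episode above 0.015 m).
It fails at once if the dog is disturbed (moved more than 15 mm) (distance of dog from where it was at the start of the episode above 0.015 m).
It also fails if it takes over 72 s, if anything falls off the work surface, if the arm or the gripper's body presses on something with over 40 N, if the wrist force passes 120 N, or if a joint passes its speed limit or range.

## Working session

There is one attempt and no reset: what is moved stays moved. The work goes in short steps, Python scripts to look and compute and a tool call to move; the robot and the scene stay as the last step left them, time stands still between calls to the robot, and variables do not carry over. Pictures are saved under pics/ and viewed, at most 10 in all, crops included, and the job is handed in when it is done.

Besides the shell and the picture viewer there is one more tool, called by a JSON object that holds its "method" and its "body", one argument or row to a line. send_rows: Moves the arm, as the interface text tells. Its arguments: {"type":"object","properties":{"motion":{"type":"array","items":{"type":"array","items":{"type":"number"}}},"grip":{"type":"number"},"grip_force":{"type":"number"}},"required":["motion"]}

```bash
mkdir -p pics; cat > h.py <<'E'
import numpy as np, cv2
from scipy.spatial.transform import Rotation as R
from cell import state, get_image, calibration, close_job, finger_overhang
def cal(n):
    c=calibration(n); f=240/np.tan(np.radians(c['fovy'])/2)
    a=np.array(c['attitude'],float)
    M=a if a.shape==(3,3) else R.from_rotvec(a).as_matrix()
    return c,f,M,np.array(c['eye'],float)
def ray(n,u,v):
    c,f,M,e=cal(n)
    K=np.array([[f,0,c['cx']],[0,f,c['cy']],[0,0,1]])
    p=cv2.undistortPoints(np.array([[[u,v]]],float),K,np.array([c['k1'],0,0,0,0.]))[0,0]
    d=M@np.array([p[0],-p[1],-1]); return e,d/np.linalg.norm(d)
def onz(n,u,v,z):
    e,d=ray(n,u,v); return e+d*(z-e[2])/d[2]
def proj(n,P):
    c,f,M,e=cal(n); q=M.T@(np.array(P,float)-e); x,y=q[0]/-q[2],-q[1]/-q[2]
    s=1+c['k1']*(x*x+y*y); return np.array([c['cx']+f*x*s,c['cy']+f*y*s])
def tri(n1,p1,n2,p2):
    e1,d1=ray(n1,*p1); e2,d2=ray(n2,*p2)
    t=np.linalg.lstsq(np.c_[d1,-d2],e2-e1,rcond=None)[0]
    a,b=e1+d1*t[0],e2+d2*t[1]; return (a+b)/2,np.linalg.norm(a-b)
E
python3 - <<'E'
from h import *
for n in('top','scene'):
    print(n,calibration(n)); cv2.imwrite(f'pics/{n}0.png',get_image(n))
print(state())
E
```

```text
top {'fovy': 51.98109205475816, 'cx': 312.25348400124534, 'cy': 242.81192702486126, 'k1': -0.020902011854884297, 'eye': array([0.36053273, 0.02415154, 1.0977796 ]), 'attitude': array([ 0.16056928, -0.16960255, -1.67029324])}
scene {'fovy': 49.548603825401834, 'cx': 328.76716066994385, 'cy': 241.78939159048014, 'k1': -0.11038794789468108, 'eye': array([1.03724765, 0.04952378, 0.93482341]), 'attitude': array([0.38762692, 0.40551708, 1.58691253])}
{'time_s': 0.1, 'qpos': array([ 1.07578126e+00,  3.26853143e-01, -1.93504188e-01,  1.05201009e+00,
        3.02374825e-05,  1.43660563e+00]), 'joint_velocities': array([-0.00026241,  0.00012052,  0.00296571,  0.00034263, -0.00017814,
        0.0015341 ]), 'tau': array([ 4.13796142e-04, -4.44238150e+01,  2.63038141e+01,  7.93001294e-03,
       -7.61466708e-05, -3.94667893e-06]), 'tool_pos': array([0.19389293, 0.51411472, 0.22788149]), 'eef_rot': array([-5.63619429e-01, -3.09009662e+00,  2.33166060e-03]), 'force': array([ 0.45378124,  0.0687206 , -0.54687704]), 'ft_torque': array([0.0144294 , 0.040949  , 0.00048777]), 'finger_force': 0.0, 'gripper_width': 0.08567617871708932}
```

View pics/top0.png

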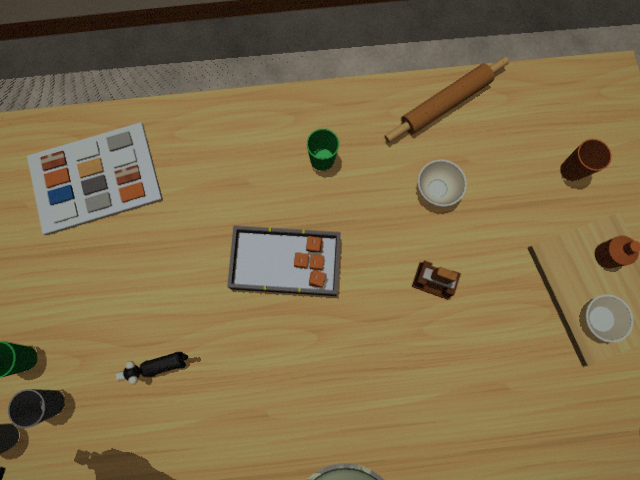

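View pics/scene0.png

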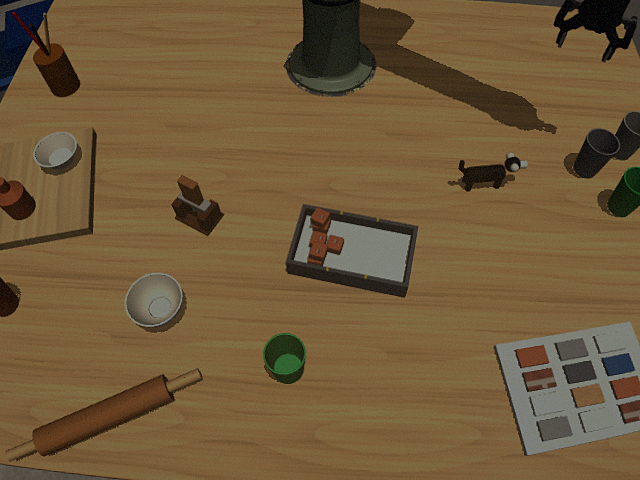

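The top view shows the tray around (285,262) with the heap at its right (world -y) end, the rest and rake at (437,280), the tumbler at (323,150), the bowl at (441,185) and the dog at (150,367). In the scene view the tray is around (352,250) and the rest at (197,205).

```bash
python3 - <<'E'
from h import *
t=cv2.imread('pics/top0.png'); s=cv2.imread('pics/scene0.png')
Rz=lambda im,x,y,w,h,k:cv2.resize(im[y:y+h,x:x+w],None,fx=k,fy=k,interpolation=cv2.INTER_CUBIC)
out=np.zeros((600,800,3),np.uint8)
def put(a,x,y): out[y:y+a.shape[0],x:x+a.shape[1]]=np.clip(a*1.4,0,255)
put(Rz(t,225,220,125,85,4),0,0); put(Rz(t,408,255,55,50,5),510,0)
put(Rz(s,280,195,145,105,3.4),0,345-105+10); put(Rz(s,165,168,65,72,4.5),500,258)
cv2.imwrite('pics/c1.png',out)
Y={}
for n,im in(('top',t),('scene',s)):
    hsv=cv2.cvtColor(im,cv2.COLOR_BGR2HSV)
    roi=(slice(220,305),slice(225,350)) if n=='top' else (slice(195,300),slice(280,425))
    m=np.zeros(im.shape[:2],np.uint8); m[roi]=cv2.inRange(hsv,(20,110,90),(35,255,255))[roi]
    if n=='top': tray=m
    k,l,st,ce=cv2.connectedComponentsWithStats(m)
    Y[n]=[(tuple(np.round(ce[i],1)),st[i,4]) for i in range(1,k) if st[i,4]>1]; print(n,'yellow',Y[n])
E
```

```text
Traceback (most recent call last):
ValueError: could not broadcast input array from shape (357,493,3) into shape (350,493,3)
```

```bash
cat > c1.py <<'E'
from h import *
t=cv2.imread('pics/top0.png'); s=cv2.imread('pics/scene0.png')
Rz=lambda im,x,y,w,h,k:cv2.resize(im[y:y+h,x:x+w],None,fx=k,fy=k,interpolation=cv2.INTER_CUBIC)
out=np.zeros((600,800,3),np.uint8)
def put(a,x,y): out[y:y+a.shape[0],x:x+a.shape[1]]=np.clip(a*1.4,0,255)
put(Rz(t,225,220,125,80,3),0,0); put(Rz(t,408,255,55,50,5),510,0)
put(Rz(s,280,195,145,105,3),0,250); put(Rz(s,165,168,65,72,4),500,258)
cv2.imwrite('pics/c1.png',out)
for n,im in(('top',t),('scene',s)):
    hsv=cv2.cvtColor(im,cv2.COLOR_BGR2HSV)
    x0,y0,w,h=(225,220,125,85) if n=='top' else (280,195,145,105)
    m=np.zeros(im.shape[:2],np.uint8); m[y0:y0+h,x0:x0+w]=cv2.inRange(hsv,(22,140,80),(35,255,255))[y0:y0+h,x0:x0+w]
    k,l,st,ce=cv2.connectedComponentsWithStats(m)
    print(n,'yellow',[(*np.round(ce[i],1),int(st[i,4])) for i in range(1,k)][:12])
E
python3 c1.py
```

```text
top yellow [(np.float64(269.5), np.float64(229.0), 10), (np.float64(303.2), np.float64(230.7), 9), (np.float64(264.6), np.float64(287.7), 7), (np.float64(299.0), np.float64(289.7), 6)]
scene yellow [(np.float64(341.1), np.float64(212.3), 9), (np.float64(377.4), np.float64(219.3), 7), (np.float64(327.1), np.float64(268.3), 9), (np.float64(365.1), np.float64(276.3), 9)]
```

View pics/c1.png

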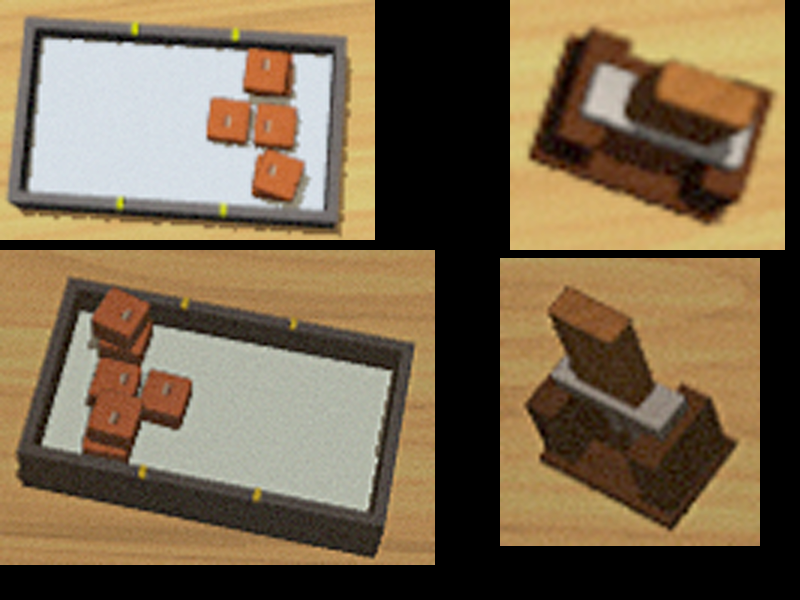

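The crops show the middle lane holding a single chunk with one ahead of it, and stacks in both side lanes. The rake grip's top face has its corners at about (440,267), (458,275), (455,281) and (437,273) in the top view. In the scene view they are at (194,189), (178,179), (182,175) and (198,183).

```bash
cat > m1.py <<'E'
from h import *
t=cv2.imread('pics/top0.png'); s=cv2.imread('pics/scene0.png')
# tray from yellow marks
tp={'A':(269.5,229),'B':(303.2,230.7),'C':(264.6,287.7),'D':(299,289.7)}
sp={'A':(365.1,276.3),'B':(327.1,268.3),'C':(377.4,219.3),'D':(341.1,212.3)}
P={}
for k in tp:
    P[k],g=tri('top',tp[k],'scene',sp[k]); print(k,P[k].round(4),'gap',round(g,4), onz('top',*tp[k],.05).round(4)[:2],onz('scene',*sp[k],.05).round(4)[:2])
c=sum(P.values())/4; d=(P['A']-P['B']+P['C']-P['D'])[:2]; e=(P['A']+P['B']-P['C']-P['D'])[:2]/2
print('tray c',c.round(4),'yaw of y axis',np.arctan2(d[1],d[0])-np.pi/2,'from x',np.arctan2(e[1],e[0]),np.linalg.norm(d)/2,np.linalg.norm(e))
# grip top: colour sample then mask
a=[(440.4,267.4),(458,275),(455,281.4),(437,272.6)]; b=[(193.8,189),(177.5,179),(182.5,175.3),(198.3,183)]
for n,im,q in(('top',t,a),('scene',s,b)):
    hsv=cv2.cvtColor(im,cv2.COLOR_BGR2HSV); cc=np.mean(q,0).round().astype(int)
    print(n,'grip hsv',hsv[cc[1],cc[0]], 'table',hsv[cc[1]-20,cc[0]])
    v=hsv[cc[1],cc[0]].astype(int)
    m=cv2.inRange(hsv,(0,130,int(v[2]*.8)),(18,255,255))
    k,l,st,ce=cv2.connectedComponentsWithStats(m); i=l[cc[1],cc[0]]
    if i: print(st[i],ce[i].round(2)); r=cv2.minAreaRect(np.argwhere(l==i)[:,::-1].astype(np.float32)); print(r)
for i in range(4):
    p,g=tri('top',a[i],'scene',b[i]); print('grip',p.round(4),round(g,4))
p,g=tri('top',np.mean(a,0),'scene',np.mean(b,0)); print('grip centre',p.round(4),g)
W=[onz('top',*q,.126)[:2] for q in a]; u=(W[0]-W[1]+W[3]-W[2]);w=W[0]-W[3]+W[1]-W[2]
print('top corners z.126',np.round(W,4).tolist(),'centre',np.mean(W,0),'yaw y',np.arctan2(u[1],u[0])-np.pi/2,'yaw x',np.arctan2(w[1],w[0]))
W=[onz('scene',*q,.126)[:2] for q in b]; u=(W[0]-W[1]+W[3]-W[2]);print('scene',np.mean(W,0),np.arctan2(u[1],u[0])-np.pi/2)
# chunk tops
hsv=cv2.cvtColor(t,cv2.COLOR_BGR2HSV); m=np.zeros(t.shape[:2],np.uint8); m[225:300,270:340]=cv2.inRange(hsv,(0,120,90),(14,255,255))[225:300,270:340]
m=cv2.erode(m,np.ones((2,2)))
k,l,st,ce=cv2.connectedComponentsWithStats(m)
ang=np.arctan2(d[1],d[0])-np.pi/2; Rt=np.array([[np.cos(ang),np.sin(ang)],[-np.sin(ang),np.cos(ang)]])
for i in range(1,k):
    if st[i,4]>10: print('chunk',st[i,4],ce[i].round(1),'z46',((Rt@(onz('top',*ce[i],.046)[:2]-c[:2]))*1e3).round(1),'z68',((Rt@(onz('top',*ce[i],.068)[:2]-c[:2]))*1e3).round(1))
E
python3 m1.py
```

```text
A [0.6212 0.097  0.0485] gap 0.0012 [0.6208 0.0963] [0.6218 0.0975]
B [0.6091 0.0244 0.05  ] gap 0.0021 [0.6091 0.0233] [0.609  0.0254]
C [0.4939 0.119  0.0472] gap 0.0015 [0.4935 0.118 ] [0.4955 0.1195]
D [0.4817 0.046  0.0478] gap 0.0012 [0.4815 0.0453] [0.4831 0.0466]
tray c [0.5514 0.0716 0.0484] yaw of y axis -0.16490903706999105 from x -0.16983886560646752 0.07379951595141789 0.12917958297032622
top grip hsv [ 15 167 128] table [ 20 125 153]
[438 267  19  13 150] [446.93 273.14]
((446.9500427246094, 273.1499938964844), (18.973663330078125, 7.905693054199219), 18.434947967529297)
scene grip hsv [ 14 200  97] table [ 19 134 129]
[    0    58   640   180 44301] [309.22 149.76]
((320.46051025390625, 144.30499267578125), (642.775390625, 164.1671905517578), 1.9863407611846924)
grip [ 0.4877 -0.2402  0.118 ] 0.0065
grip [ 0.4684 -0.2735  0.1215] 0.0032
grip [ 0.4568 -0.2667  0.118 ] 0.0029
grip [ 0.4774 -0.2311  0.1237] 0.0048
grip centre [ 0.4726 -0.2528  0.1202] 0.004451881869280207
top corners z.126 [[0.487, -0.2414], [0.4682, -0.2738], [0.4562, -0.2658], [0.4774, -0.233]] centre [ 0.47219656 -0.25347496] yaw y -0.5511299333453601 yaw x -0.6496064754321508
scene [ 0.4767163  -0.24846858] -0.49713991583209904
chunk 141 [313.9 243.7] z46 [ 38.  -63.2] z68 [ 33.4 -63.5]
chunk 130 [301.3 260. ] z46 [  0.4 -37.9] z68 [ -3.4 -38.8]
chunk 133 [317.1 261.8] z46 [ -1.5 -72.4] z68 [ -5.2 -72.5]
chunk 154 [317.7 278.3] z46 [-37.4 -75.8] z68 [-40.4 -75.9]
```

```bash
cat > m2.py <<'E'
from h import *
t=cv2.imread('pics/top0.png'); s=cv2.imread('pics/scene0.png')
C=[]
for n,im,(x0,y0,w,h),lo,hi in(('top',t,(430,262,34,24),(0,150,90),(18,255,255)),('scene',s,(174,172,27,19),(0,160,62),(17,255,255))):
    hsv=cv2.cvtColor(cv2.GaussianBlur(im,(3,3),0),cv2.COLOR_BGR2HSV)[y0:y0+h,x0:x0+w]
    print(n);print('\n'.join(' '.join(f'{v:3d}' for v in r) for r in hsv[::1,:,2]))
    m=cv2.inRange(hsv,lo,hi); k,l,st,ce=cv2.connectedComponentsWithStats(m); i=1+np.argmax(st[1:,4])
    pts=(np.argwhere(l==i)[:,::-1]+[x0,y0]).astype(np.float32); r=cv2.minAreaRect(pts)
    print(st[i],ce[i]+[x0,y0],r); C.append(ce[i]+[x0,y0])
    q=[onz(n,*p,.126)[:2] for p in cv2.boxPoints(r)]; print('corners',np.round(q,4).tolist(),np.mean(q,0).round(4))
    # bar by grey mask
    X0,Y0,W,H=(415,258,46,40) if n=='top' else (170,185,55,50)
    hs=cv2.cvtColor(im,cv2.COLOR_BGR2HSV)[Y0:Y0+H,X0:X0+W]; g=cv2.inRange(hs,(0,0,70),(180,50,255)); p=np.argwhere(g>0)[:,::-1]+[X0,Y0]
    w=np.array([onz(n,*a,.064)[:2] for a in p]); d=np.linalg.svd(w-w.mean(0))[2][0]; print('bar',len(p),w.mean(0).round(4),'dir',np.arctan2(d[1],d[0]))
    pr=(w-w.mean(0))@d; print('ends',(w[pr.argmin()]).round(4),w[pr.argmax()].round(4),np.ptp(pr))
print(tri('top',C[0],'scene',C[1]))
E
python3 m2.py
```

```text
top
114 126 141 151 154 154 154 154 153 153 154 154 154 154 154 153 153 153 153 153 154 154 154 153 153 153 153 153 153 153 153 153 153 153
 85 101 127 147 153 153 154 153 153 153 154 153 153 154 154 153 153 153 153 153 154 154 154 153 153 154 153 153 153 153 153 153 153 153
 75  92 121 145 153 153 153 153 154 154 153 153 153 154 154 153 153 154 153 153 154 154 154 154 154 153 153 154 154 153 153 153 153 153
 77  91 115 136 147 152 153 153 153 152 150 151 153 154 154 154 154 153 153 153 154 154 153 154 154 153 153 154 153 153 153 153 153 153
 78  85  98 112 126 137 143 144 144 141 139 142 147 150 152 153 153 153 153 154 154 153 153 154 154 154 153 154 153 153 153 153 154 154
 76  76  80  86  96 106 111 114 117 123 128 133 138 140 142 147 151 153 153 153 154 154 153 153 153 153 153 153 153 153 152 153 154 154
 86  80  77  76  76  76  75  78  93 114 127 132 133 131 131 136 143 147 149 151 153 153 153 153 153 153 153 153 153 152 152 152 153 154
113 103  91  78  67  59  54  62  89 118 133 135 132 129 127 128 132 135 138 143 146 146 147 149 151 153 153 153 153 153 152 152 152 153
132 123 
[... 4340 characters left out ...]
 81  70  55  46  43  44  51  78 111
123 124 126 127 127 117  84  51  43  46  48  48  47  45  47  49  51  57  60  54  47  45  46  47  49  69 105
125 125 127 127 127 126 105  65  44  45  49  49  48  46  46  47  45  47  49  49  46  46  48  49  46  58  92
[  4   4  19  13 136] [186.81617647 182.38235294] ((187.01712036132812, 182.4623260498047), (18.455612182617188, 8.441579818725586), 24.443954467773438)
corners [[0.4799, -0.2697], [0.4616, -0.2665], [0.478, -0.2302], [0.4959, -0.2337]] [ 0.4789 -0.25  ]
bar 135 [ 0.4849 -0.2436] dir 1.2711669987668055
ends [ 0.4702 -0.2851] [ 0.4886 -0.2178] 0.06973974815725768
(array([ 0.47419427, -0.25391234,  0.1195144 ]), np.float64(0.0021977402303197564))
```

{"method": "send_rows", "body": {
  "motion": [
    [-0.0222,-0.0257,0,0,0,0],
    [-0.0222,-0.0257,0,0,0,0],
    [-0.0222,-0.0257,0,0,0,0],
    [-0.0222,-0.0257,0,0,0,0],
    [-0.0222,-0.0257,0,0,0,0],
    [-0.0222,-0.0257,0,0,0,0],
    [-0.0222,-0.0257,0,0,0,0],
    [-0.0222,-0.0257,0,0,0,0],
    [-0.0222,-0.0257,0,0,0,0],
    [-0.0222,-0.0257,0,0,0,0],
    [-0.0222,-0.0257,0,0,0,0],
    [-0.0222,-0.0257,0,0,0,0]
  ],
  "grip": 0.06
}}

```text
time_s: 1.1
tool_pos: [0.3345, 0.1304, 0.2285]
eef_rot: [-0.563, -3.091, -0.0]
force: [0.0, 0.3, -0.4]
gripper_width: 0.06
finger_force: 0.0
```

{"method": "send_rows", "body": {
  "motion": [
    [-0.0222,-0.0257,0,0,0,0],
    [-0.0222,-0.0257,0,0,0,0],
    [-0.0222,-0.0257,0,0,0,0],
    [-0.0222,-0.0257,0,0,0,0],
    [-0.0222,-0.0257,0,0,0,0],
    [-0.0222,-0.0257,0,0,0,0],
    [-0.0222,-0.0257,0,0,0,0],
    [-0.0222,-0.0257,0,0,0,0],
    [-0.0222,-0.0257,0,0,0,0],
    [-0.0222,-0.0257,0,0,0,0],
    [-0.0222,-0.0257,0,0,0,0],
    [-0.0222,-0.0257,0,0,0,0]
  ]
}}

```text
time_s: 2.1
tool_pos: [0.4749, -0.2521, 0.2281]
eef_rot: [-0.564, -3.09, -0.001]
force: [1.7, 0.4, 0.9]
gripper_width: 0.06
finger_force: 0.0
```

{"method": "send_rows", "body": {
  "motion": [
    [0,0,0,0,0,0.1165],
    [0,0,0,0,0,0.1165],
    [0,0,0,0,0,0.1165],
    [0,0,0,0,0,0.1165],
    [0,0,0,0,0,0.1165],
    [0,0,0,0,0,0.1165],
    [0,0,0,0,0,0.1165],
    [0,0,0,0,0,0.1165],
    [0,0,0,0,0,0.1165],
    [0,0,0,0,0,0.1165],
    [0,0,0,0,0,0.1165],
    [0,0,0,0,0,0.1165]
  ]
}}

```text
time_s: 3.1
tool_pos: [0.4746, -0.2504, 0.2281]
eef_rot: [-2.425, -1.995, 0.0]
force: [-0.5, -0.2, 0.2]
gripper_width: 0.0598
finger_force: 0.0
```

{"method": "send_rows", "body": {
  "motion": [
    [0,0,0,0,0,0.1165],
    [0,0,0,0,0,0.1165],
    [0,0,0,0,0,0]
  ]
}}

```text
time_s: 3.35
tool_pos: [0.4746, -0.2504, 0.2282]
eef_rot: [-2.637, -1.705, 0.001]
force: [0.5, 0.2, 0.2]
gripper_width: 0.0601
finger_force: 0.0
```

{"method": "send_rows", "body": {
  "motion": [
    [0,0,0.016,0,0,0],
    [0,0,0.016,0,0,0],
    [0,0,0.016,0,0,0],
    [0,0,0.016,0,0,0],
    [0,0,0.016,0,0,0],
    [0,0,0.016,0,0,0],
    [0,0,0.016,0,0,0],
    [0,0,0.016,0,0,0],
    [0,0,0,0,0,0]
  ]
}}

```text
time_s: 4.1
tool_pos: [0.4728, -0.2491, 0.0975]
eef_rot: [-2.63, -1.709, 0.003]
force: [-0.5, 0.4, -0.8]
gripper_width: 0.0599
finger_force: 0.0
```

```bash
python3 - <<'E'
from h import *
o=np.zeros((600,800,3),np.uint8)
for i,(n,x,y,w,h) in enumerate((('top',400,235,90,80),('scene',150,130,90,120))):
    a=cv2.resize(get_image(n)[y:y+h,x:x+w],None,fx=4.4,fy=4.4,interpolation=2); o[:a.shape[0],i*400:i*400+a.shape[1]]=np.clip(a*1.4,0,255)
cv2.imwrite('pics/g1.png',o)
E
```

```text
(no output)
```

View pics/g1.png

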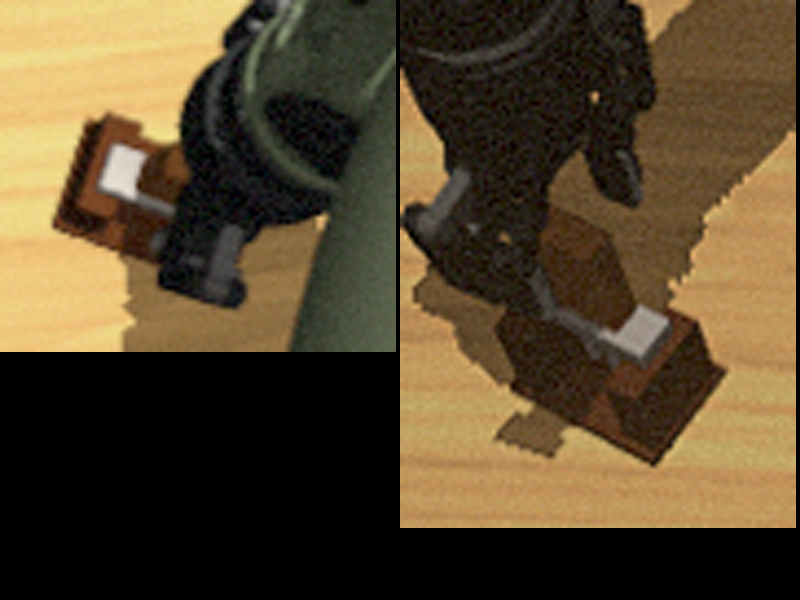

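The finger seems to sit towards the -y end of the grip: the visible part of the grip is at about (575,240) in the scene crop. I'll check that by projecting the points.

```bash
python3 - <<'E'
from h import *
s=state(); p=s['tool_pos']; M=R.from_rotvec(s['eef_rot']).as_matrix(); print(p,M.round(2).tolist())
for nm,o in(('tcp',[0,0,0]),('ftip+',[0,.035,.015]),('ftip-',[0,-.035,.015]),('gripend+x',[.02,0,-.026]),('gripend-x',[-.02,0,-.026])):
    P=p+M@o; print(nm,P.round(3),'top',((proj('top',P)-[400,235])*4.4).round(),'scene',((proj('scene',P)-[150,130])*4.4+[400,0]).round())
for y in(.035,-.035):
  for x in(.012,-.012):
    P=[.4735,-.252,.064]+M@[y,x,0]; print('bar corner',((proj('top',P)-[400,235])*4.4).round(),((proj('scene',P)-[150,130])*4.4+[400,0]).round())
E
```

```text
[ 0.47442032 -0.250207    0.10024843] [[0.41, 0.91, -0.0], [0.91, -0.41, 0.0], [0.0, -0.0, -1.0]]
tcp [ 0.474 -0.25   0.1  ] top [187. 176.] scene [578. 256.]
ftip+ [ 0.506 -0.264  0.085] top [198. 111.] scene [541. 333.]
ftip- [ 0.442 -0.236  0.085] top [160. 251.] scene [628. 218.]
gripend+x [ 0.483 -0.232  0.126] top [159. 154.] scene [602. 239.]
gripend-x [ 0.466 -0.269  0.126] top [244. 181.] scene [527. 205.]
bar corner [108. 143.] [640. 348.]
bar corner [ 95. 190.] [670. 308.]
bar corner [249. 187.] [515. 290.]
bar corner [236. 234.] [545. 252.]
```

Predicted and seen bar corners agree: in the top crop (108,143) and (95,190) were predicted, and they show at about (108,143) and (98,190). The grasp is centred, so I'll close.

{"method": "send_rows", "body": {
  "motion": [
    [0,0,0,0,0,0],
    [0,0,0,0,0,0],
    [0,0,0,0,0,0],
    [0,0,0,0,0,0],
    [0,0,0,0,0,0],
    [0,0,0,0,0,0]
  ],
  "grip": 0.0,
  "grip_force": 60
}}

```text
time_s: 4.7
tool_pos: [0.4754, -0.251, 0.1017]
eef_rot: [2.635, 1.708, 0.001]
force: [-0.8, 1.5, 5.9]
gripper_width: 0.0172
finger_force: 58.5
```

{"method": "send_rows", "body": {
  "motion": [
    [0,0,-0.01,0,0,0],
    [0,0,-0.015,0,0,0],
    [0,0,-0.02,0,0,0],
    [0,0,-0.02,0,0,0],
    [0,0,-0.02,0,0,0],
    [0,0,-0.015,0,0,0],
    [0,0,-0.01,0,0,0],
    [0,0,0,0,0,0],
    [0,0,0,0,0,0]
  ]
}}

```text
time_s: 5.45
tool_pos: [0.4749, -0.2505, 0.2106]
eef_rot: [2.636, 1.708, 0.0]
force: [-0.9, 0.9, -3.1]
gripper_width: 0.0166
finger_force: 58.6
```

{"method": "send_rows", "body": {
  "motion": [
    [0,0,0,0,0,-0.1142],
    [0,0,0,0,0,-0.1142],
    [0,0,0,0,0,-0.1142],
    [0,0,0,0,0,-0.1142],
    [0,0,0,0,0,-0.1142],
    [0,0,0,0,0,-0.1142],
    [0,0,0,0,0,-0.1142],
    [0,0,0,0,0,-0.1142]
  ]
}}

```text
time_s: 6.12
tool_pos: [0.474, -0.2499, 0.2088]
eef_rot: [-1.604, -2.698, -0.0]
force: [0.1, 0.8, -2.1]
gripper_width: 0.0166
finger_force: 58.5
```

{"method": "send_rows", "body": {
  "motion": [
    [0,0,0,0,0,-0.1142],
    [0,0,0,0,0,-0.1142],
    [0,0,0,0,0,-0.1142],
    [0,0,0,0,0,-0.1142],
    [0,0,0,0,0,-0.1142],
    [0,0,0,0,0,-0.1142],
    [0,0,0,0,0,-0.1142],
    [0,0,0,0,0,-0.1142]
  ]
}}

```text
time_s: 6.78
tool_pos: [0.474, -0.2499, 0.2088]
eef_rot: [-0.249, -3.129, -0.003]
force: [0.2, 0.4, -2.8]
gripper_width: 0.0165
finger_force: 58.5
```

{"method": "send_rows", "body": {
  "motion": [
    [-0.0026,0.0292,0,0,0,0],
    [-0.0026,0.0292,0,0,0,0],
    [-0.0026,0.0292,0,0,0,0],
    [-0.0026,0.0292,0,0,0,0],
    [-0.0026,0.0292,0,0,0,0],
    [-0.0026,0.0292,0,0,0,0],
    [-0.0026,0.0292,0,0,0,0],
    [-0.0026,0.0292,0,0,0,0],
    [0,0,0,0,0,0],
    [0,0,0,0,0,0]
  ]
}}

```text
time_s: 7.62
tool_pos: [0.5329, -0.022, 0.209]
eef_rot: [-0.253, -3.129, -0.0]
force: [-1.0, 0.9, -2.0]
gripper_width: 0.0169
finger_force: 59.1
```

```bash
cat >> h.py <<'E'
C=np.array([.5514,.0716]); YAW=-.167; ex=np.array([np.cos(YAW),np.sin(YAW)]); ey=np.array([-ex[1],ex[0]])
def trayxy(p): d=np.array(p[:2])-C; return np.array([d@ex,d@ey])*1e3
def world(x,y,z): return np.array([*(C+ex*x/1e3+ey*y/1e3),z/1e3])
def st():
    s=state(); p=s['tool_pos']; M=R.from_rotvec(s['eef_rot']).as_matrix()
    print('t',s['time_s'],'tray',trayxy(p).round(1),'tips z',round((p[2]-.0915)*1e3,1),'yaw err',round(np.arctan2(M[1,1],M[0,1])-np.pi/2-YAW,3),'tilt',M[:2,2].round(3),'F',s['force'].round(1),'q',s['qpos'].round(2))
E
python3 -c "
from h import *
st(); t=get_image('top'); s=get_image('scene')
o=np.zeros((600,800,3),np.uint8)
for i,(im,x,y,w,h) in enumerate(((t,225,190,125,115),(s,260,120,125,180))):
    a=cv2.resize(im[y:y+h,x:x+w],None,fx=3.2,fy=3.2,interpolation=2); o[:a.shape[0],i*400:i*400+a.shape[1]]=np.clip(a*1.4,0,255)
cv2.imwrite('pics/g2.png',o)"
```

```text
t 7.6167 tray [ -2.7 -95.4] tips z 117.5 yaw err 0.005 tilt [-0.003  0.   ] F [-1.   0.9 -2. ] q [-0.18  0.31 -0.27  1.   -0.   -0.02]
```

View pics/g2.png

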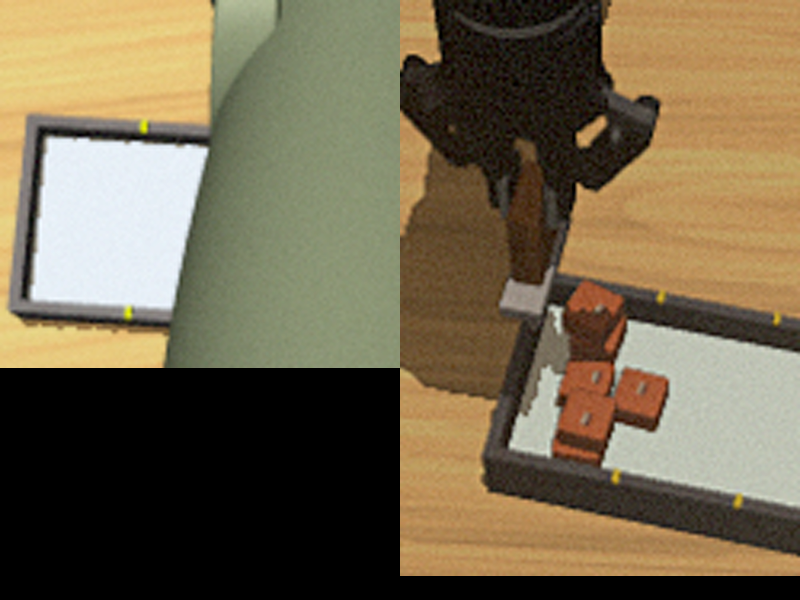

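The scene crop shows the rake behind the heap, with the near end of its bar at about (500,303) to (545,312). The arm hides this end of the tray in the top view. I'll check the predicted positions against the picture for the scene camera's bias.

```bash
python3 - <<'E'
from h import *
p=trayxy(state()['tool_pos']); z=.209-.0915
f=lambda P:((proj('scene',P)-[260,120])*3.2+[400,0]).round().tolist()
for dx,dy in((35,-12),(35,12),(9,-12),(9,12)): print('bar top',dx,dy,f(world(p[0]+dx,p[1]+dy,(z+.054)*1e3)))
for x,y in((64,-36.7),(64,36.7),(-64,-36.7)): print('mark',f(world(x,y,50)))
print('inner corner floor',f(world(60,-110,50)),f(world(-60,-110,50)),'outer',f(world(68,-118,50)))
for nm,x,y,zz in(('6',0,-36,46),('3',-1,-70,46),('+x top',36,-64,68),('-x top',-39,-74,68)): print(nm,f(world(x,y,zz)))
E
```

```text
bar top 35 -12 [496.0, 298.0]
bar top 35 12 [539.0, 306.0]
bar top 9 -12 [508.0, 258.0]
bar top 9 12 [550.0, 266.0]
mark [614.0, 474.0]
mark [736.0, 498.0]
mark [659.0, 294.0]
inner corner floor [495.0, 443.0] [544.0, 278.0] outer [479.0, 452.0]
6 [638.0, 385.0]
3 [584.0, 373.0]
+x top [579.0, 409.0]
-x top [591.0, 301.0]
```

{"method": "send_rows", "body": {
  "motion": [
    [-0.0133,-0.001,0,0,0,0],
    [-0.0133,-0.001,0,0,0,0],
    [-0.0133,-0.001,0,0,0,0],
    [0,0,0.0137,0,0,0],
    [0,0,0.0137,0,0,0],
    [0,0,0.0137,0,0,0],
    [0,0,0.0137,0,0,0],
    [0,0,0.0137,0,0,0],
    [0,0,0,0,0,0],
    [0,0,0,0,0,0]
  ]
}}

```text
time_s: 8.55
tool_pos: [0.5715, -0.034, 0.1412]
eef_rot: [-0.261, -3.128, -0.0]
force: [-0.1, -0.8, -1.8]
gripper_width: 0.0166
finger_force: 59.0
```

```bash
python3 -c "
from h import *
st()"
```

```text
t 8.55 tray [  37.3 -100.8] tips z 49.7 yaw err 0.001 tilt [-0.003  0.   ] F [-0.1 -0.8 -1.8] q [-0.19  0.44 -0.26  0.88 -0.   -0.02]
```

{"method": "send_rows", "body": {
  "motion": [
    [0,0.005,0,0,0,0],
    [0,0.005,0,0,0,0],
    [0,0.005,0,0,0,0],
    [0,0.005,0,0,0,0],
    [0,0.005,0,0,0,0],
    [0,0.005,0,0,0,0],
    [0,0.005,0,0,0,0],
    [0,0.005,0,0,0,0],
    [0,0.005,0,0,0,0],
    [0,0.005,0,0,0,0],
    [0,0.005,0,0,0,0],
    [0,0.005,0,0,0,0]
  ]
}}

```text
time_s: 9.55
tool_pos: [0.5824, 0.0267, 0.142]
eef_rot: [-0.258, -3.131, -0.0]
force: [-0.2, -0.2, -2.5]
gripper_width: 0.0169
finger_force: 59.1
```

```bash
cat >> h.py <<'E'
def look(name):
    st(); s=get_image('scene'); x,y,w,h=265,140,165,165
    a=cv2.resize(s[y:y+h,x:x+w],None,fx=3.6,fy=3.6,interpolation=2); cv2.imwrite(f'pics/{name}.png',np.clip(a*1.5,0,255).astype(np.uint8))
E
python3 -c "
from h import *
look('p1')"
```

```text
t 9.55 tray [ 38.1 -39.1] tips z 50.5 yaw err 0.002 tilt [-0.  0.] F [-0.2 -0.2 -2.5] q [-0.08  0.46 -0.23  0.89  0.    0.08]
```

View pics/p1.png

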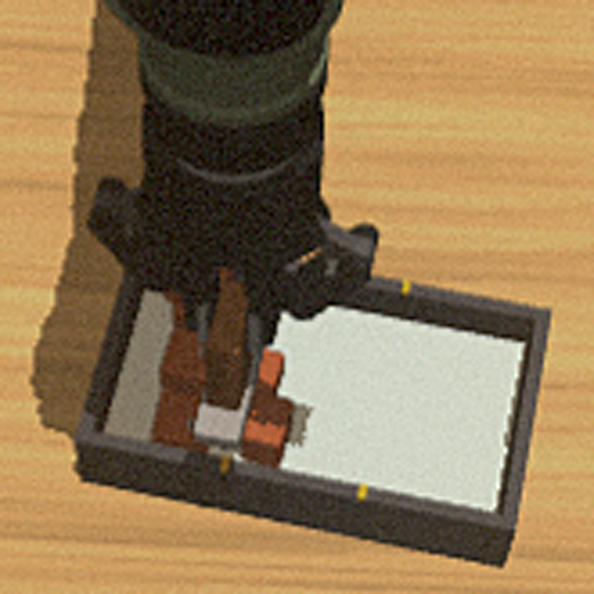

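The top chunk has been pushed off and lies or leans just ahead of the rake, around (267,430). Its bottom chunk stays behind at about (175,420). Next I'll lower the teeth.

{"method": "send_rows", "body": {
  "motion": [
    [0,0,0.0025,0,0,0],
    [0,0,0.0025,0,0,0],
    [0,0,0.0025,0,0,0],
    [0,0,0.0025,0,0,0],
    [0,0,0.0025,0,0,0],
    [0,0,0.0025,0,0,0],
    [0,0,0.0025,0,0,0],
    [0,0,0.0025,0,0,0],
    [0,0,0,0,0,0]
  ]
}}

```text
time_s: 10.35
tool_pos: [0.582, 0.0261, 0.1214]
eef_rot: [-0.258, -3.13, 0.0]
force: [-0.0, 0.8, -1.4]
gripper_width: 0.0168
finger_force: 59.1
```

{"method": "send_rows", "body": {
  "motion": [
    [0,0,0.001,0,0,0],
    [0,0,0.001,0,0,0],
    [0,0,0,0,0,0]
  ]
}}

```text
time_s: 10.6
tool_pos: [0.5824, 0.0262, 0.12]
eef_rot: [-0.258, -3.131, -0.0]
force: [-0.2, 0.2, -1.8]
gripper_width: 0.0169
finger_force: 59.1
```

{"method": "send_rows", "body": {
  "motion": [
    [0,0,0.001,0,0,0],
    [0,0,0.001,0,0,0],
    [0,0,0,0,0,0]
  ]
}}

```text
time_s: 10.85
tool_pos: [0.5823, 0.0262, 0.1179]
eef_rot: [-0.258, -3.131, 0.0]
force: [-0.2, -0.1, -2.2]
gripper_width: 0.0166
finger_force: 59.1
```

{"method": "send_rows", "body": {
  "motion": [
    [0,0,0.001,0,0,0],
    [0,0,0,0,0,0]
  ]
}}

```text
time_s: 11.02
tool_pos: [0.5823, 0.0262, 0.1169]
eef_rot: [-0.258, -3.131, 0.0]
force: [-0.2, -0.1, -3.2]
gripper_width: 0.0168
finger_force: 59.1
```

{"method": "send_rows", "body": {
  "motion": [
    [0,0,0.001,0,0,0],
    [0,0,0,0,0,0]
  ]
}}

```text
time_s: 11.18
tool_pos: [0.5823, 0.0262, 0.1159]
eef_rot: [-0.258, -3.131, -0.0]
force: [0.6, 0.3, -3.1]
gripper_width: 0.0167
finger_force: 59.1
```

{"method": "send_rows", "body": {
  "motion": [
    [0,0,0.0007,0,0,0],
    [0,0,0,0,0,0]
  ]
}}

```text
time_s: 11.35
tool_pos: [0.5825, 0.0262, 0.1156]
eef_rot: [0.258, 3.131, 0.0]
force: [-0.5, 0.6, 0.1]
gripper_width: 0.0169
finger_force: 59.4
```

{"method": "send_rows", "body": {
  "motion": [
    [0,0,0.0007,0,0,0],
    [0,0,0,0,0,0]
  ]
}}

```text
time_s: 11.52
tool_pos: [0.5827, 0.0261, 0.1155]
eef_rot: [0.258, 3.13, -0.0]
force: [-1.4, 0.3, 3.8]
gripper_width: 0.017
finger_force: 60.0
```

{"method": "send_rows", "body": {
  "motion": [
    [0,0,0.0007,0,0,0],
    [0,0,0,0,0,0]
  ]
}}

```text
time_s: 11.68
tool_pos: [0.5829, 0.0261, 0.1154]
eef_rot: [0.258, 3.129, -0.0]
force: [-2.9, 0.1, 8.6]
gripper_width: 0.0169
finger_force: 60.6
```

{"method": "send_rows", "body": {
  "motion": [
    [0,0,-0.0009,0,0,0],
    [0,0.002,0,0,0,0],
    [0,0.002,0,0,0,0],
    [0,0.002,0,0,0,0]
  ]
}}

```text
time_s: 12.02
tool_pos: [0.5837, 0.0302, 0.1155]
eef_rot: [0.26, 3.13, -0.008]
force: [-1.7, -4.6, 5.6]
gripper_width: 0.0168
finger_force: 60.3
```

{"method": "send_rows", "body": {
  "motion": [
    [0,0.0,-0.0006,0,0,0],
    [0,0.002,-0.0001,0,0,0],
    [0,0.002,-0.0001,0,0,0],
    [0,0.002,-0.0001,0,0,0]
  ]
}}

```text
time_s: 12.35
tool_pos: [0.5845, 0.0381, 0.1156]
eef_rot: [0.258, 3.131, -0.0]
force: [-0.6, -2.8, -0.1]
gripper_width: 0.0171
finger_force: 59.5
```

```bash
python3 -c "
from h import *
st()"
```

```text
t 12.35 tray [ 38.2 -27.5] tips z 24.1 yaw err 0.002 tilt [ 0. -0.] F [-0.6 -2.8 -0.1] q [-0.06  0.49 -0.25  0.83 -0.    0.1 ]
```

{"method": "send_rows", "body": {
  "motion": [
    [0,0.0025,0,0,0,0],
    [0,0.0025,0,0,0,0],
    [0,0.0025,0,0,0,0],
    [0,0.0025,0,0,0,0]
  ]
}}

```text
time_s: 12.68
tool_pos: [0.5859, 0.0483, 0.1156]
eef_rot: [-0.258, -3.131, -0.0]
force: [-1.0, -3.2, 0.2]
gripper_width: 0.0171
finger_force: 59.5
```

{"method": "send_rows", "body": {
  "motion": [
    [0,0.003,0,0,0,0],
    [0,0.003,0,0,0,0],
    [0,0.003,0,0,0,0],
    [0,0.003,0,0,0,0]
  ]
}}

```text
time_s: 13.02
tool_pos: [0.5879, 0.0601, 0.1157]
eef_rot: [-0.258, -3.131, -0.0]
force: [-0.3, -2.6, -0.2]
gripper_width: 0.0167
finger_force: 59.5
```

{"method": "send_rows", "body": {
  "motion": [
    [0,0.003,0,0,0,0],
    [0,0.003,0,0,0,0],
    [0,0.003,0,0,0,0],
    [0,0.003,0,0,0,0]
  ]
}}

```text
time_s: 13.35
tool_pos: [0.59, 0.072, 0.1158]
eef_rot: [-0.258, -3.131, -0.0]
force: [-0.3, -1.5, -0.3]
gripper_width: 0.0169
finger_force: 59.4
```

{"method": "send_rows", "body": {
  "motion": [
    [0,0.003,0,0,0,0],
    [0,0.003,0,0,0,0],
    [0,0.003,0,0,0,0],
    [0,0.003,0,0,0,0],
    [0,0.003,0,0,0,0]
  ]
}}

```text
time_s: 13.77
tool_pos: [0.5924, 0.0866, 0.1158]
eef_rot: [-0.258, -3.131, -0.0]
force: [-0.7, -1.7, 0.2]
gripper_width: 0.0169
finger_force: 59.4
```

{"method": "send_rows", "body": {
  "motion": [
    [0,0.003,0,0,0,0],
    [0,0.003,0,0,0,0],
    [0,0.003,0,0,0,0],
    [0,0.003,0,0,0,0],
    [0,0.003,0,0,0,0],
    [0,0,0,0,0,0]
  ]
}}

```text
time_s: 14.27
tool_pos: [0.595, 0.1022, 0.1158]
eef_rot: [0.257, 3.131, 0.002]
force: [0.3, -0.2, -1.2]
gripper_width: 0.0166
finger_force: 59.4
```

```bash
python3 -c "
from h import *
look('p2')"
```

```text
t 14.2667 tray [37.9 37.4] tips z 24.3 yaw err 0.003 tilt [0.    0.001] F [ 0.3 -0.2 -1.2] q [ 0.05  0.52 -0.2   0.85  0.    0.21]
```

View pics/p2.png

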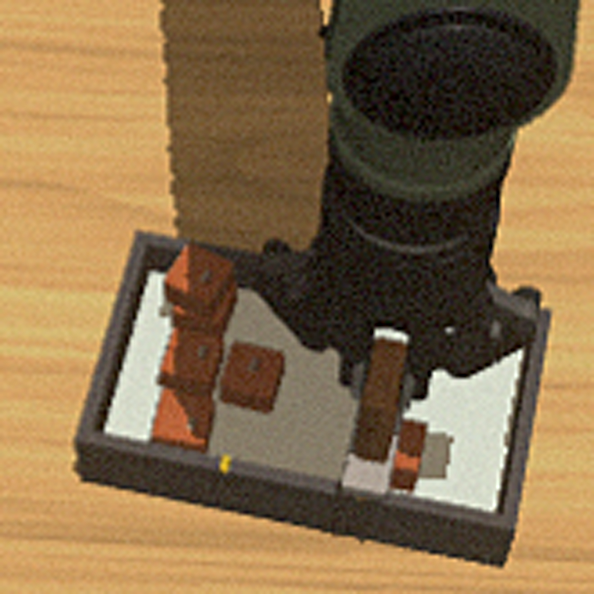

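The far-third chunk now sits just ahead of the rake at about (408,450), and the others are undisturbed. The stack in the far-side lane is still at (200,275). I'll push its top chunk next.

{"method": "send_rows", "body": {
  "motion": [
    [0,-0.001,-0.015,0,0,0],
    [0,0,-0.015,0,0,0],
    [0,0,-0.015,0,0,0],
    [0,0,-0.015,0,0,0],
    [0.0128,-0.023,0,0,0,0],
    [0.0128,-0.023,0,0,0,0],
    [0.0128,-0.023,0,0,0,0],
    [0.0128,-0.023,0,0,0,0],
    [0.0128,-0.023,0,0,0,0],
    [0.0128,-0.023,0,0,0,0],
    [0,0,0,0,0,0]
  ]
}}

```text
time_s: 15.23
tool_pos: [0.4929, -0.0256, 0.1752]
eef_rot: [-0.264, -3.127, 0.001]
force: [-0.7, -0.3, -2.1]
gripper_width: 0.0165
finger_force: 59.4
```

```bash
python3 -c "
from h import *
st()"
```

```text
t 15.2333 tray [ -41.6 -105.6] tips z 83.7 yaw err -0.001 tilt [-0.004 -0.   ] F [-0.7 -0.3 -2.1] q [-0.2   0.27 -0.42  0.89 -0.   -0.03]
```

{"method": "send_rows", "body": {
  "motion": [
    [0,0,0,0,0,0],
    [0,0,0,0,0,0]
  ]
}}

```text
time_s: 15.4
tool_pos: [0.4967, -0.0231, 0.1758]
eef_rot: [0.259, 3.13, 0.001]
force: [0.6, -0.2, -2.9]
gripper_width: 0.0167
finger_force: 59.4
```

```bash
python3 -c "
from h import *
st()"
```

```text
t 15.4 tray [ -38.2 -102.5] tips z 84.3 yaw err 0.002 tilt [0.001 0.001] F [ 0.6 -0.2 -2.9] q [-0.2   0.27 -0.41  0.89  0.   -0.03]
```

{"method": "send_rows", "body": {
  "motion": [
    [0.001,0,0.0086,0,0,0],
    [0,0,0.0086,0,0,0],
    [0,0,0.0086,0,0,0],
    [0,0,0.0086,0,0,0],
    [0,0,0,0,0,0],
    [0,0,0,0,0,0]
  ]
}}

```text
time_s: 15.9
tool_pos: [0.4946, -0.0229, 0.1403]
eef_rot: [-0.257, -3.129, -0.0]
force: [0.5, -1.0, -2.1]
gripper_width: 0.0165
finger_force: 59.3
```

{"method": "send_rows", "body": {
  "motion": [
    [0,0.005,0,0,0,0],
    [0,0.005,0,0,0,0],
    [0,0.005,0,0,0,0],
    [0,0.005,0,0,0,0],
    [0,0.005,0,0,0,0],
    [0,0.005,0,0,0,0],
    [0,0.005,0,0,0,0],
    [0,0.005,0,0,0,0],
    [0,0.005,0,0,0,0],
    [0,0.005,0,0,0,0],
    [0,0.005,0,0,0,0],
    [0,0.006,0,0,0,0]
  ]
}}

```text
time_s: 16.9
tool_pos: [0.5054, 0.0373, 0.1413]
eef_rot: [-0.258, -3.131, 0.0]
force: [-0.5, -0.5, -2.1]
gripper_width: 0.0169
finger_force: 59.4
```

{"method": "send_rows", "body": {
  "motion": [
    [0,0,0.0025,0,0,0],
    [0,0,0.0025,0,0,0],
    [0,0,0.0025,0,0,0],
    [0,0,0,0,0,0]
  ]
}}

```text
time_s: 17.23
tool_pos: [0.5048, 0.0368, 0.1331]
eef_rot: [-0.259, -3.13, 0.0]
force: [-0.8, -0.2, -2.0]
gripper_width: 0.0167
finger_force: 59.4
```

```bash
python3 -c "
from h import *
st()"
```

```text
t 17.2333 tray [-40.2 -42.1] tips z 41.6 yaw err 0.002 tilt [-0.001 -0.   ] F [-0.8 -0.2 -2. ] q [-0.07  0.34 -0.45  0.79 -0.    0.09]
```

{"method": "send_rows", "body": {
  "motion": [
    [0,0,0.0025,0,0,0],
    [0,0,0.0025,0,0,0],
    [0,0,0.0025,0,0,0],
    [0,0,0.0025,0,0,0],
    [0,0,0.0025,0,0,0],
    [0,0,0.0025,0,0,0],
    [0,0,0.0005,0,0,0],
    [0,0,0,0,0,0]
  ]
}}

```text
time_s: 17.9
tool_pos: [0.5051, 0.0369, 0.1181]
eef_rot: [-0.258, -3.13, 0.0]
force: [-1.0, -0.5, -2.9]
gripper_width: 0.017
finger_force: 59.4
```

{"method": "send_rows", "body": {
  "motion": [
    [0,0.003,0,0,0,0],
    [0,0.003,0,0,0,0],
    [0,0.003,0,0,0,0],
    [0,0.003,0,0,0,0],
    [0,0.003,0,0,0,0],
    [0,0,0,0,0,0]
  ]
}}

```text
time_s: 18.4
tool_pos: [0.508, 0.0524, 0.1185]
eef_rot: [0.257, 3.131, 0.001]
force: [-0.5, -0.4, -2.0]
gripper_width: 0.0162
finger_force: 59.4
```

```bash
python3 -c "
from h import *
st()"
```

```text
t 18.4 tray [-39.6 -26.1] tips z 27.0 yaw err 0.003 tilt [0. 0.] F [-0.5 -0.4 -2. ] q [-0.04  0.36 -0.45  0.76  0.    0.12]
```

{"method": "send_rows", "body": {
  "motion": [
    [0,-0.001,-0.0145,0,0,0],
    [0,0,-0.0145,0,0,0],
    [0,0,-0.0145,0,0,0],
    [0,0,-0.0145,0,0,0],
    [-0.0095,-0.018,0,0,0,0],
    [-0.0095,-0.018,0,0,0,0],
    [-0.0095,-0.018,0,0,0,0],
    [-0.0095,-0.018,0,0,0,0],
    [0,0,0,0,0,0],
    [0,0,0,0,0,0],
    [0,0,0,0,0,0]
  ]
}}

```text
time_s: 19.32
tool_pos: [0.5328, -0.0261, 0.1762]
eef_rot: [-0.258, -3.13, -0.001]
force: [1.2, 0.1, -1.9]
gripper_width: 0.0167
finger_force: 59.5
```

```bash
python3 -c "
from h import *
look('p3')"
```

```text
t 19.3167 tray [ -2.1 -99.5] tips z 84.7 yaw err 0.002 tilt [-0.001  0.001] F [ 1.2  0.1 -1.9] q [-0.19  0.34 -0.32  0.92  0.   -0.02]
```

View pics/p3.png

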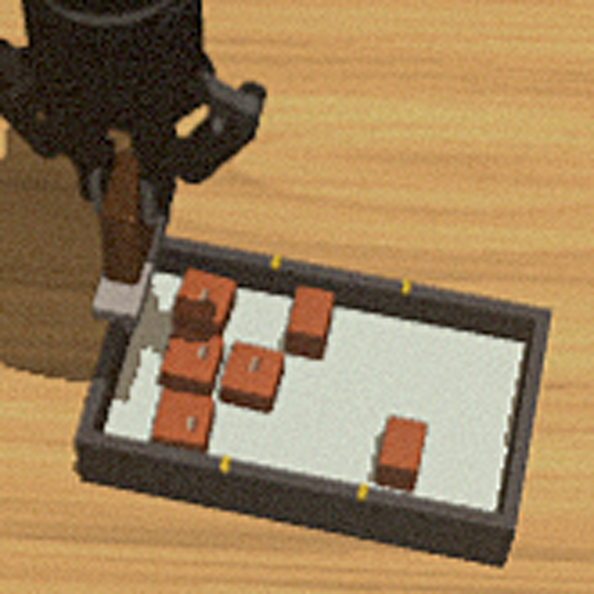

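All six chunks now lie flat. One is in the far third at (402,450) and one in the middle third at (310,315). The middle-lane pair is at (192,362) and (252,377), and the two bottoms are at (205,300) and (185,420). Next comes the middle-lane rake stroke.

{"method": "send_rows", "body": {
  "motion": [
    [0,0,0.0117,0,0,0],
    [0,0,0.0117,0,0,0],
    [0,0,0.0117,0,0,0],
    [0,0,0.0117,0,0,0],
    [0,0,0.006,0,0,0],
    [0,0,0.003,0,0,0],
    [0,0,0.002,0,0,0],
    [0,0,0,0,0,0],
    [0,0,0,0,0,0]
  ]
}}

```text
time_s: 20.12
tool_pos: [0.5337, -0.0264, 0.1191]
eef_rot: [0.258, 3.13, -0.0]
force: [0.9, 0.2, -2.1]
gripper_width: 0.017
finger_force: 59.4
```

{"method": "send_rows", "body": {
  "motion": [
    [0,0,0.0007,0,0,0],
    [0,0,0.0007,0,0,0],
    [0,0,0,0,0,0]
  ]
}}

```text
time_s: 20.37
tool_pos: [0.5334, -0.0266, 0.1174]
eef_rot: [0.258, 3.131, -0.0]
force: [0.6, -0.0, -2.3]
gripper_width: 0.0169
finger_force: 59.4
```

{"method": "send_rows", "body": {
  "motion": [
    [0,0,0.0006,0,0,0],
    [0,0,0,0,0,0]
  ]
}}

```text
time_s: 20.53
tool_pos: [0.5333, -0.0265, 0.1166]
eef_rot: [0.258, 3.131, -0.0]
force: [-1.0, 0.5, -2.3]
gripper_width: 0.0169
finger_force: 59.4
```

{"method": "send_rows", "body": {
  "motion": [
    [0,0,0.0005,0,0,0],
    [0,0,0,0,0,0]
  ]
}}

```text
time_s: 20.7
tool_pos: [0.5333, -0.0265, 0.116]
eef_rot: [-0.258, -3.131, 0.0]
force: [0.0, -0.1, -2.2]
gripper_width: 0.0167
finger_force: 59.4
```

{"method": "send_rows", "body": {
  "motion": [
    [0,0,0.0005,0,0,0],
    [0,0,0,0,0,0]
  ]
}}

```text
time_s: 20.87
tool_pos: [0.5333, -0.0265, 0.1156]
eef_rot: [0.258, 3.131, -0.0]
force: [-0.1, 0.3, -1.0]
gripper_width: 0.0168
finger_force: 59.5
```

{"method": "send_rows", "body": {
  "motion": [
    [0,0,0.0004,0,0,0],
    [0,0,0,0,0,0]
  ]
}}

```text
time_s: 21.03
tool_pos: [0.5335, -0.0266, 0.1155]
eef_rot: [0.258, 3.131, -0.0]
force: [-1.5, -0.2, 0.4]
gripper_width: 0.0168
finger_force: 59.9
```

{"method": "send_rows", "body": {
  "motion": [
    [0,0,0.0002,0,0,0],
    [0,0.002,0,0,0,0],
    [0,0.002,0,0,0,0],
    [0,0.002,0,0,0,0],
    [0,0.002,0,0,0,0]
  ]
}}

```text
time_s: 21.45
tool_pos: [0.5351, -0.0193, 0.1154]
eef_rot: [0.259, 3.13, -0.003]
force: [-1.5, -3.8, 3.4]
gripper_width: 0.0164
finger_force: 60.3
```

{"method": "send_rows", "body": {
  "motion": [
    [0,0.003,0,0,0,0],
    [0,0.003,0,0,0,0],
    [0,0.003,0,0,0,0],
    [0,0.003,0,0,0,0]
  ]
}}

```text
time_s: 21.78
tool_pos: [0.537, -0.0073, 0.1153]
eef_rot: [0.259, 3.13, -0.003]
force: [-0.7, -5.4, 5.3]
gripper_width: 0.017
finger_force: 60.6
```

{"method": "send_rows", "body": {
  "motion": [
    [0,0.003,-0.0003,0,0,0],
    [0,0.003,-0.0002,0,0,0],
    [0,0.003,0,0,0,0],
    [0,0.003,0,0,0,0]
  ]
}}

```text
time_s: 22.12
tool_pos: [0.5385, 0.0053, 0.1154]
eef_rot: [-0.258, -3.131, 0.001]
force: [-0.9, -3.9, 3.0]
gripper_width: 0.017
finger_force: 60.2
```

{"method": "send_rows", "body": {
  "motion": [
    [0,0.003,0,0,0,0],
    [0,0.003,0,0,0,0],
    [0,0.003,0,0,0,0]
  ]
}}

```text
time_s: 22.37
tool_pos: [0.54, 0.0142, 0.1155]
eef_rot: [-0.258, -3.131, 0.0]
force: [-0.8, -4.1, 3.7]
gripper_width: 0.0169
finger_force: 60.3
```

{"method": "send_rows", "body": {
  "motion": [
    [0,0.003,-0.0002,0,0,0],
    [0,0.003,0,0,0,0],
    [0,0.003,0,0,0,0],
    [0,0.003,0,0,0,0]
  ]
}}

```text
time_s: 22.7
tool_pos: [0.5419, 0.0263, 0.1155]
eef_rot: [-0.258, -3.131, -0.001]
force: [-0.1, -2.8, 1.0]
gripper_width: 0.017
finger_force: 60.0
```

{"method": "send_rows", "body": {
  "motion": [
    [0,0.003,0,0,0,0],
    [0,0.003,0,0,0,0],
    [0,0.003,0,0,0,0],
    [0,0.003,0,0,0,0]
  ]
}}

```text
time_s: 23.03
tool_pos: [0.544, 0.0383, 0.1156]
eef_rot: [-0.258, -3.131, -0.001]
force: [-0.5, -1.5, 0.5]
gripper_width: 0.0169
finger_force: 60.0
```

{"method": "send_rows", "body": {
  "motion": [
    [0,0.003,0,0,0,0],
    [0,0.003,0,0,0,0],
    [0,0.003,0,0,0,0],
    [0,0.003,0,0,0,0]
  ]
}}

```text
time_s: 23.37
tool_pos: [0.5459, 0.0497, 0.1156]
eef_rot: [-0.258, -3.131, 0.0]
force: [-1.5, -3.0, 1.1]
gripper_width: 0.0169
finger_force: 59.9
```

```bash
python3 -c "
from h import *
st()"
```

```text
t 23.3667 tray [ -1.8 -22.5] tips z 24.1 yaw err 0.002 tilt [-0. -0.] F [-1.5 -3.   1.1] q [-0.04  0.42 -0.36  0.79 -0.    0.12]
```

{"method": "send_rows", "body": {
  "motion": [
    [0,0.003,0.0001,0,0,0],
    [0,0.003,0,0,0,0],
    [0,0.003,0,0,0,0],
    [0,0.003,0,0,0,0]
  ]
}}

```text
time_s: 23.7
tool_pos: [0.548, 0.0615, 0.1156]
eef_rot: [0.258, 3.131, -0.0]
force: [-0.2, -3.6, 0.3]
gripper_width: 0.0166
finger_force: 60.0
```

{"method": "send_rows", "body": {
  "motion": [
    [0,0.003,0,0,0,0],
    [0,0.003,0,0,0,0],
    [0,0.003,0,0,0,0],
    [0,0.003,0,0,0,0]
  ]
}}

```text
time_s: 24.03
tool_pos: [0.55, 0.0734, 0.1156]
eef_rot: [0.258, 3.131, 0.0]
force: [-0.4, -2.6, 1.2]
gripper_width: 0.017
finger_force: 60.1
```

{"method": "send_rows", "body": {
  "motion": [
    [0,0.003,0,0,0,0],
    [0,0.003,0,0,0,0],
    [0,0,0,0,0,0],
    [0,0,0,0,0,0]
  ]
}}

```text
time_s: 24.37
tool_pos: [0.5511, 0.0802, 0.1157]
eef_rot: [0.257, 3.131, 0.004]
force: [0.4, -0.2, 2.1]
gripper_width: 0.0168
finger_force: 60.0
```

```bash
python3 -c "
from h import *
st()"
```

```text
t 24.3667 tray [-1.8  8.4] tips z 24.2 yaw err 0.003 tilt [0.    0.002] F [ 0.4 -0.2  2.1] q [ 0.01  0.44 -0.34  0.8   0.    0.17]
```

{"method": "send_rows", "body": {
  "motion": [
    [0,-0.001,-0.009,0,0,0],
    [0,0,-0.015,0,0,0],
    [0,0,-0.018,0,0,0],
    [0,0,-0.018,0,0,0],
    [0,0,-0.018,0,0,0],
    [0,0,-0.016,0,0,0]
  ]
}}

```text
time_s: 24.87
tool_pos: [0.5503, 0.0784, 0.2107]
eef_rot: [-0.258, -3.13, -0.002]
force: [0.1, 0.7, -2.4]
gripper_width: 0.017
finger_force: 59.4
```

{"method": "send_rows", "body": {
  "motion": [
    [0.0017,-0.028,0,0,0,0],
    [0.0017,-0.028,0,0,0,0],
    [0.0017,-0.028,0,0,0,0],
    [0.0017,-0.028,0,0,0,0],
    [0.0017,-0.028,0,0,0,0],
    [0.0017,-0.028,0,0,0,0],
    [0.0017,-0.028,0,0,0,0],
    [0.0017,-0.028,0,0,0,0],
    [0.0017,-0.028,0,0,0,0],
    [0.0017,-0.028,0,0,0,0],
    [0.0017,-0.028,0,0,0,0],
    [0.0017,-0.028,0,0,0,0]
  ]
}}

```text
time_s: 25.87
tool_pos: [0.4748, -0.2508, 0.2096]
eef_rot: [-0.258, -3.131, -0.002]
force: [1.2, 0.3, -2.7]
gripper_width: 0.0169
finger_force: 59.6
```

{"method": "send_rows", "body": {
  "motion": [
    [0,0,0,0,0,0.1142],
    [0,0,0,0,0,0.1142],
    [0,0,0,0,0,0.1142],
    [0,0,0,0,0,0.1142],
    [0,0,0,0,0,0.1142],
    [0,0,0,0,0,0.1142],
    [0,0,0,0,0,0.1142],
    [0,0,0,0,0,0.1142]
  ]
}}

```text
time_s: 26.53
tool_pos: [0.4752, -0.2495, 0.2095]
eef_rot: [-1.62, -2.69, -0.002]
force: [-0.8, -0.3, -1.7]
gripper_width: 0.017
finger_force: 59.6
```

{"method": "send_rows", "body": {
  "motion": [
    [0,0,0,0,0,0.1142],
    [0,0,0,0,0,0.1142],
    [0,0,0,0,0,0.1142],
    [0,0,0,0,0,0.1142],
    [0,0,0,0,0,0.1142],
    [0,0,0,0,0,0.1142],
    [0,0,0,0,0,0.1142],
    [0,0,0,0,0,0.1142],
    [0,0,0,0,0,0],
    [0,0,0,0,0,0]
  ]
}}

```text
time_s: 27.37
tool_pos: [0.4753, -0.2497, 0.2095]
eef_rot: [-2.633, -1.711, -0.001]
force: [0.2, 0.0, -1.3]
gripper_width: 0.0169
finger_force: 59.7
```

```bash
python3 -c "
from h import *
s=state(); p=s['tool_pos']; M=R.from_rotvec(s['eef_rot']).as_matrix(); print(p,np.degrees(np.arctan2(M[1,1],M[0,1])),M[:,2]); print('tool shift',M.T@(np.array([.4747,-.2503,.1002])-p))
look('p4')
a=cv2.imread('pics/p4.png'); t=get_image('top')[195:315,220:470]; t=cv2.resize(t,None,fx=3,fy=3,interpolation=2); cv2.imwrite('pics/p4.png',np.clip(t*1.4,0,255))
"
```

```text
[ 0.47531841 -0.24969578  0.2095487 ] -23.957959646918027 [-1.45847893e-04  1.02487875e-03 -9.99999464e-01]
tool shift [-0.00089921 -0.0002597   0.10934811]
t 27.3667 tray [ -21.6 -329.5] tips z 118.0 yaw err -1.822 tilt [-0.     0.001] F [ 0.2  0.  -1.3] q [-0.62  0.32 -0.26  1.    0.    1.37][ WARN:0@0.853] global loadsave.cpp:1063 imwrite_ Unsupported depth image for selected encoder is fallbacked to CV_8U.
```

View pics/p4.png

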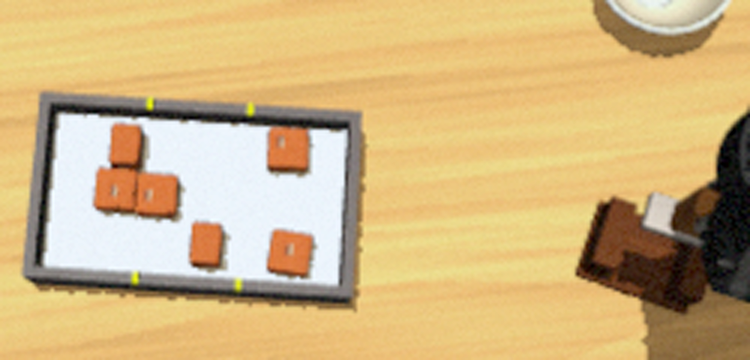

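The top crop shows two chunks in each third: (125,145) and (115,190) in the far one, (158,195) and (207,245) in the middle, (288,150) and (290,253) in the first. All lie flat with none stacked. Now the rake goes back on its rest.

{"method": "send_rows", "body": {
  "motion": [
    [-0.0009,-0.0003,0.014,0,0,0],
    [0,0,0.014,0,0,0],
    [0,0,0.014,0,0,0],
    [0,0,0.014,0,0,0],
    [0,0,0.014,0,0,0],
    [0,0,0.014,0,0,0],
    [0,0,0.012,0,0,0],
    [0,0,0.006,0,0,0],
    [0,0,0.002,0,0,0],
    [0,0,0.001,0,0,0],
    [0,0,0,0,0,0],
    [0,0,0,0,0,0]
  ]
}}

```text
time_s: 28.47
tool_pos: [0.4753, -0.2511, 0.1053]
eef_rot: [2.635, 1.708, 0.001]
force: [-0.1, 0.1, -2.4]
gripper_width: 0.0167
finger_force: 59.7
```

{"method": "send_rows", "body": {
  "motion": [
    [0,0,0.001,0,0,0],
    [0,0,0.001,0,0,0],
    [0,0,0,0,0,0]
  ]
}}

```text
time_s: 28.72
tool_pos: [0.4749, -0.2508, 0.1027]
eef_rot: [2.636, 1.708, 0.0]
force: [-0.2, -0.1, -2.0]
gripper_width: 0.0166
finger_force: 59.7
```

{"method": "send_rows", "body": {
  "motion": [
    [0,0,0.0007,0,0,0],
    [0,0,0.0005,0,0,0],
    [0,0,0,0,0,0]
  ]
}}

```text
time_s: 28.97
tool_pos: [0.475, -0.2509, 0.1018]
eef_rot: [2.636, 1.708, 0.0]
force: [-0.9, 0.3, 1.6]
gripper_width: 0.0168
finger_force: 60.3
```

Contact on the rest, at the same height as when I picked it up. I'll release and retreat.

{"method": "send_rows", "body": {
  "motion": [
    [0,0,0,0,0,0],
    [0,0,0,0,0,0],
    [0,0,0,0,0,0],
    [0,0,0,0,0,0],
    [0,0,0,0,0,0],
    [0,0,0,0,0,0]
  ],
  "grip": 0.06
}}

```text
time_s: 29.47
tool_pos: [0.4749, -0.2508, 0.1014]
eef_rot: [2.636, 1.708, 0.0]
force: [0.3, 0.4, 0.4]
gripper_width: 0.0601
finger_force: 0.0
```

{"method": "send_rows", "body": {
  "motion": [
    [0,0,-0.01,0,0,0],
    [0,0,-0.015,0,0,0],
    [0,0,-0.02,0,0,0],
    [0,0,-0.02,0,0,0],
    [0,0,-0.03,0,0,0],
    [0,0,-0.03,0,0,0],
    [-0.03,0,0,0,0,0],
    [-0.03,0,0,0,0,0],
    [-0.03,0,0,0,0,0],
    [-0.03,0,0,0,0,0],
    [-0.03,0,0,0,0,0],
    [0,0,0,0,0,0]
  ]
}}

```text
time_s: 30.47
tool_pos: [0.4117, -0.3923, 0.2272]
eef_rot: [2.639, 1.7, -0.003]
force: [-0.1, -1.0, 0.8]
gripper_width: 0.06
finger_force: 0.0
```

```bash
python3 - <<'E'
from h import *
t=get_image('top'); s=get_image('scene')
hsv=cv2.cvtColor(t,cv2.COLOR_BGR2HSV); m=np.zeros(t.shape[:2],np.uint8); m[225:300,230:340]=cv2.inRange(hsv,(0,120,90),(14,255,255))[225:300,230:340]
for c in cv2.findContours(m,0,2)[0]:
    if cv2.contourArea(c)>20: print(cv2.contourArea(c),[trayxy(onz('top',*p,.048)).round().tolist() for p in cv2.boxPoints(cv2.minAreaRect(c))])
o=np.zeros((400,800,3),np.uint8)
for i,(im,x,y,w,h) in enumerate(((t,405,250,80,70),(s,150,150,80,80))):
    a=cv2.resize(im[y:y+h,x:x+w],None,fx=5,fy=5,interpolation=2); o[:a.shape[0],i*400:i*400+a.shape[1]]=np.clip(a*1.4,0,255)
cv2.imwrite('pics/f.png',o)
E
```

```text
148.0 [[-51.0, -57.0], [-23.0, -60.0], [-26.0, -89.0], [-54.0, -86.0]]
105.0 [[-50.0, -2.0], [-22.0, -2.0], [-22.0, -23.0], [-51.0, -22.0]]
311.0 [[13.0, 70.0], [17.0, 14.0], [-14.0, 11.0], [-17.0, 68.0]]
150.5 [[52.0, -52.0], [54.0, -80.0], [25.0, -82.0], [23.0, -53.0]]
97.5 [[45.0, 62.0], [46.0, 42.0], [20.0, 40.0], [19.0, 60.0]]
```

View pics/f.png

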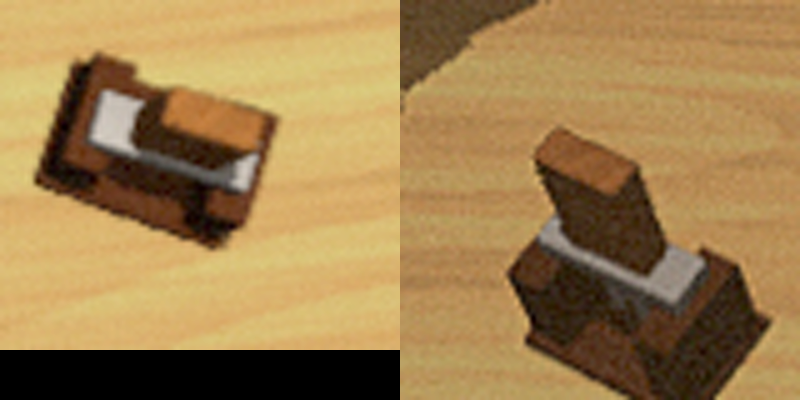

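The rake stands on its rest as before, with its bar across the posts at (170,140) in the top crop. Chunk centres along the tray are about -73 and -67, -12 and 26, 51 and 55 mm, so there are two in each third. I'll hand the job in.

```bash
python3 -c "
from cell import close_job
print(close_job())"
```

```text
the job is handed in; nothing more can be done
None
```

The job is handed in, with no verdict returned: the last pictures show two chunks lying flat in each third and the rake back upright on its rest, and the arm kept well clear of the tumbler, bowl and dog.

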